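# Make up the soldering kit and the finishing kit

### The arm

A 7-joint arm with a two-finger parallel gripper is mounted at the origin on a cart in front of the work surface, level with it; the furniture and walls round the work are solid. World frame = base frame: x ahead of the robot, y to its left, z up, the work surface at z = 0. Lengths are in m, angles in rad, forces in N, time in s.
With the tool pointing down it reaches from about 0.4 to 0.875 m from the base axis. Payload 19.3 kg.
Tool frame: the origin (TCP) lies at the very end of the fingers, on their centre line; the grasp point (between the pads) lies 19 mm behind it; z points along the fingers, y is the direction in which the jaws open and shut (so a half turn about z gives the same grasp; the last joint's range is limited). The gripper opens to 85 mm and grips with 20 to 120 N. Pads are 22 mm wide; open, the fingers measure 114 mm over their backs; the gripper's body (76 mm by 85 mm) begins 54 mm behind the grasp point. The pads swing forward as they close: fully open they stand 13 mm farther back than shut.
Start: joints at [-1.207, 0.521, -0.036, 1.599, 0.021, 1.021, -0.113], TCP at [0.263, 0.567, 0.231] pointing down, gripper open.
Joint ranges: [-2.91, 2.91], [-0.3, 2.13], [-1.5, 1.42], [0.17, 2.43], [-1.26, 4.41], [0.16, 1.93], [-2.52, 2.52]. Speed limits (rad/s): [1.89, 1.89, 2.39, 2.39, 3.01, 3.01, 3.01].

### API

Orientations are given as [roll, pitch, yaw] about the fixed x, y, z axes, in that order (R = Rz(yaw) Ry(pitch) Rx(roll)).
In Python, from workcell import bot gives the robot as it stands.
- The arm moves only by the tool carry_out, never from a script. Its argument "targets" is a list of rows, each a list of 7 numbers: the shift along the tool's x, y, z in mm, then the turn, a rotation vector about the tool's x, y, z in units of 6 degrees (1.0 is 6 degrees), then the closure in counts, from 0 (fully open) to 255 (shut). A call has 1 to 5 rows; each row shifts and turns the commanded pose from where the row before left it, along the tool's axes as they then stand; what a row does not reach is not made up. A row lasts 1/12 s, in which the tool goes at most 41.7 mm and 7.16 degrees, less where a joint would pass 70% of its speed; a pose out of reach is approached as far as the arm can. A call is refused whole if a number of a shift passes 41.7 or a number of a turn 1, either way. A call with a gripper value outside its range is refused whole. The fingers move at their own pace and stop on an object; "force" is the grip in N (left out, the last holds). Time passes only in rows, so rows that do not move let the fingers close. It gives the time, the measured TCP pose, the force and the opening at its end, in the units of the state.
- bot.observe(): the state, without advancing time (a new reading comes with each control period).
- bot.grab_frame(name): name is "scene" or "top" or "wrist"; returns a dict with "color" (420x560x3 uint8, red, green, blue), "z_map" (420x560 float32, m along the optical axis (not along the pixel's ray), 0 where there is no reading), "K" (3x3 intrinsics, pixels), "cam_to_world" (4x4, takes a point from camera to world coordinates); the wrist camera has in their place "T_tool_cam" (4x4, takes a point from camera to tool coordinates, whose origin is the TCP and whose axes are the flange's). Camera axes: x right, y down, z forward; pixel columns grow to the right and rows downward; lengths in m; the calibration is good to about 2 mm. A picture is of the moment at which its call begins: read the wrist's pose just before it.
- bot.job_done(): hands the job in, once; it reports no verdict.
The state is a dict: "clock": time; "qpos": joint angles; "qd": joint speeds; "joint_efforts": joint torques, N m; "position": TCP position; "tool_rot": TCP orientation; "force": force on the tool from outside, world axes, zero at the start; "moment": the same for the moment, N m; "grip_width": finger opening in m.
Only numpy, scipy, OpenCV 4.12 (cv2) and the standard library are available. Lean on these libraries where they do the work, as an engineer would, in place of code of your own. Each camera call takes 0.05 s, during which the arm holds its last target. There are 200 camera calls.

### The job

Make up the two bench kits in their fitted trays: the soldering kit in the dark wooden tray (solder tin with the gold lid in the big round well, flux bottle in the smaller one, steel tweezers in the trough) and the finishing kit in the pale wooden tray (polish jar with the black lid in the round well, off-white felt stick in the trough). Every thing must sit right down in its own place; keep the tin, jar and bottle upright all the way. Leave the green wire spool, the white borax cone and the orange stick where they are.

Things in the scene. Friction and masses are not known exactly. Their poses are not given: they have to be found in the camera images.
- bottle_center (a point): Flux bottle: white soft-plastic bottle with a narrow nozzle cap, loose, standing upright; body 41 mm in diameter up to 75 mm, 94 mm high over the nozzle. The origin is on its axis, 47 mm above its underside; z up. Goes in the dark tray.
- tin_center (a point): Solder tin: low round tin with a yellow-gold lid, loose; 57 mm in diameter, 28 mm high (lid from 17 mm up, it stays on). The origin is its centre, 14 mm above its underside; z up. Goes in the dark tray.
- tweezers_center (a point): Soldering tweezers, bright steel, loose, lying flat; 142 mm long (y), 14 mm wide (x), 9 mm thick. Origin: centre, half-way up. The half toward +y is the broad joined one, 12 mm wide and 9 mm thick: grip it 10 to 30 mm from the centre, near the balance point; the -y half tapers to thin points. Goes in the dark tray's trough, either way round.
- jar_center (a point): Polish jar: white round jar of rouge with a black lid and a dark red label band, loose; 54 mm in diameter, 50 mm high over all; grip the white part, up to 35 mm from the underside. The origin is on its axis, 25 mm above its underside; z up. Goes in the light tray.
- felt_center (a point): Felt stick: off-white straight buffing stick, loose, lying flat; 105 mm long along y, 17 mm wide along x, 12 mm thick. Its origin is its centre, half-way up; z up. Goes in the light tray, either way round.
- dark_tray: Soldering tray, dark wood lined in red, fixed, 134 (x) by 184 (y) mm, top 18 mm high, rim 19.5 mm. Origin: centre of its underside, z up. Round wells, floor at 5 mm: tin's, diameter 73 mm, centre x +22, y +42; bottle's, diameter 58 mm, x +22, y -48 mm. Tweezers' shallow trough: floor at 14 mm, 32 mm wide (x), 162 mm long (y), centre x -42, y 0 mm.
- light_tray: Finishing tray, pale wood lined in blue, fixed, 134 (x) by 150 (y) mm, top 18 mm high, rim 19.5 mm. Origin: centre of its underside, z up. Round jar well: floor at 5 mm, diameter 70 mm, centre x +22, y 0 mm. Shallow trough for the felt stick: floor at 14 mm, 34 mm wide (x), 126 mm long (y), centre x -42, y 0 mm.
- spool_center (a point): Spool of green binding wire with wooden flanges, loose; 44 mm in diameter, 34 mm high. Its origin is its centre, half-way up; z up. Stays where it is.
- cone_center (a point): Borax cone: plain white rounded cone, loose; 29 mm in diameter, 41 mm high. Its origin is its centre, half-way up; z up. Stays where it is.
- orange_center (a point): Orange wooden stick, loose, lying flat; 135 mm long along y, 9 mm wide along x, 6 mm thick. Its origin is its centre, half-way up; z up. Stays where it is. (To the right of all the work a bench lamp hangs low over the bench, beyond x 0.55 m and right of y -0.33 m: keep the arm clear of it.)

How it is judged:
At the end, for the whole second after the job is handed in: Tin, bottle, jar upright (0.15 rad), within 11 mm of their wells' centres in x and y; tweezers and felt stick within 13 mm across and 15 mm along their troughs, parallel to 0.22 rad; all on the floor (4 mm, long ones 2.5 mm), at rest; spool, cone, orange stick within 30 mm of their starts (x of tin_center in the frame of dark_tray between 0.011 and 0.033 m and y of tin_center in the frame of dark_tray between 0.031 and 0.053 m and z of tin_center in the frame of dark_tray between 0.015 and 0.023 m and angle between each of tin_center, bottle_center, jar_center's own z axis and vertical below 0.15 rad and x of bottle_center in the frame of dark_tray between 0.011 and 0.033 m and y of bottle_center in the frame of dark_tray between -0.059 and -0.037 m and z of bottle_center in the frame of dark_tray between 0.048 and 0.056 m and x of tweezers_center in the frame of dark_tray between -0.055 and -0.029 m and y of tweezers_center in the frame of dark_tray between -0.015 and 0.015 m and z of tweezers_center in the frame of dark_tray between 0.016 and 0.021 m and angle between the y axis of tweezers_center and the y axis of dark_tray, either way round below 0.22 rad and x of jar_center in the frame of light_tray between 0.011 and 0.033 m and y of jar_center in the frame of light_tray between -0.011 and 0.011 m and z of jar_center in the frame of light_tray between 0.026 and 0.034 m and x of felt_center in the frame of light_tray between -0.055 and -0.029 m and y of felt_center in the frame of light_tray between -0.015 and 0.015 m and z of felt_center in the frame of light_tray between 0.0175 and 0.0225 m and angle between the y axis of felt_center and the y axis of light_tray, either way round below 0.22 rad and linear speed of each of tin, bottle, tweezers, jar, felt below 0.02 m/s and distance of each of spool_center, cone_center, orange_center from where it was at the start of the episode below 0.03 m); the robot touches nothing.
It fails at once if the tin, the jar or the bottle is tipped by more than 0.8 rad (angle between any of tin_center, jar_center, bottle_center's own z axis and vertical above 0.8 rad).
It fails at once if the spool, the cone or the orange stick is moved by more than 30 mm (distance of any of spool_center, cone_center, orange_center from where it was at the start of the episode above 0.03 m).
It also fails if it takes over 118 s, if anything falls off the work surface, if the arm or the gripper's body presses on something with over 40 N, if the wrist force passes 120 N, or if a joint passes its speed limit or range.

## Working session

There is one attempt and no reset: what is moved stays moved. The work goes in short steps, Python scripts to look and compute and a tool call to move; the robot and the scene stay as the last step left them, time stands still between calls to the robot, and variables do not carry over. Pictures are saved under pics/ and viewed, about 12 in all and at most 16, crops included, and the job is handed in when it is done.

Besides the shell and the picture viewer there is one more tool, called after "Emit:" by a JSON object that holds its "fn" and its "kwargs". carry_out: Moves the arm, as the interface text tells. Its arguments: {"type":"object","properties":{"targets":{"type":"array","items":{"type":"array","items":{"type":"number"}}},"force":{"type":"number"}},"required":["targets"]}

```bash
mkdir -p pics; ls
python3 - <<'E'
from workcell import bot
import cv2,numpy as np,pickle
s=bot.observe();print(s['clock'],s['position'],s['tool_rot'],s['grip_width'])
for n in['top','scene']:
    f=bot.grab_frame(n);pickle.dump(f,open(n+'.pkl','wb'))
    cv2.imwrite(f'pics/{n}0.png',cv2.resize(f['color'][:,:,::-1],(800,600)))
    print(f['K'],f['cam_to_world'].round(3))
E
```

```text
pics
0.0 [0.26255454 0.56678738 0.23071885] [-3.14041211e+00  7.31294336e-05  2.70784100e+00] 0.08517614999718977
[[531.27646216   0.         274.56778529]
 [  0.         531.27646216 207.50735427]
 [  0.           0.           1.        ]] [[ 0.061 -0.976  0.209  0.295]
 [-0.998 -0.059  0.015  0.034]
 [-0.002 -0.209 -0.978  1.222]
 [ 0.     0.     0.     1.   ]]
[[507.14675431   0.         277.29721955]
 [  0.         507.14675431 208.033225  ]
 [  0.           0.           1.        ]] [[-0.713 -0.31   0.629 -0.024]
 [-0.701  0.316 -0.639  0.648]
 [-0.001 -0.897 -0.443  0.465]
 [ 0.     0.     0.     1.   ]]
```

View pics/top0.png

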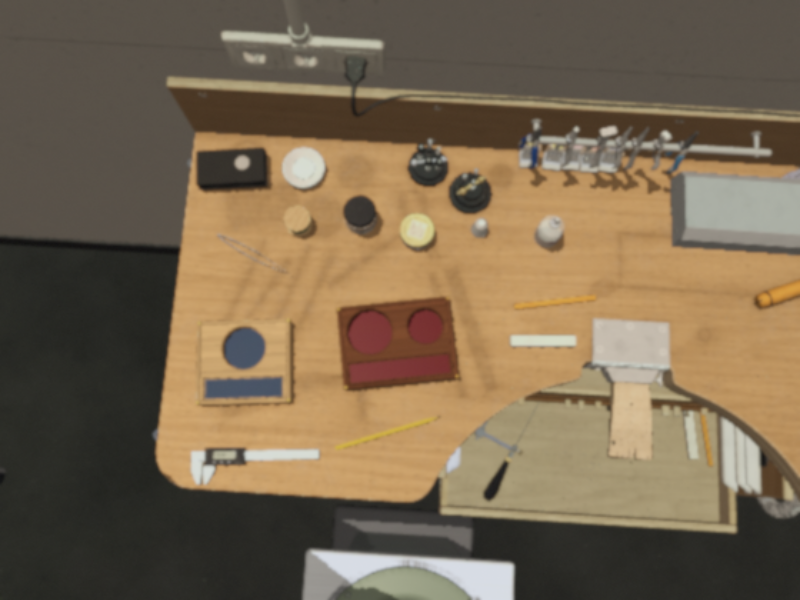

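View pics/scene0.png

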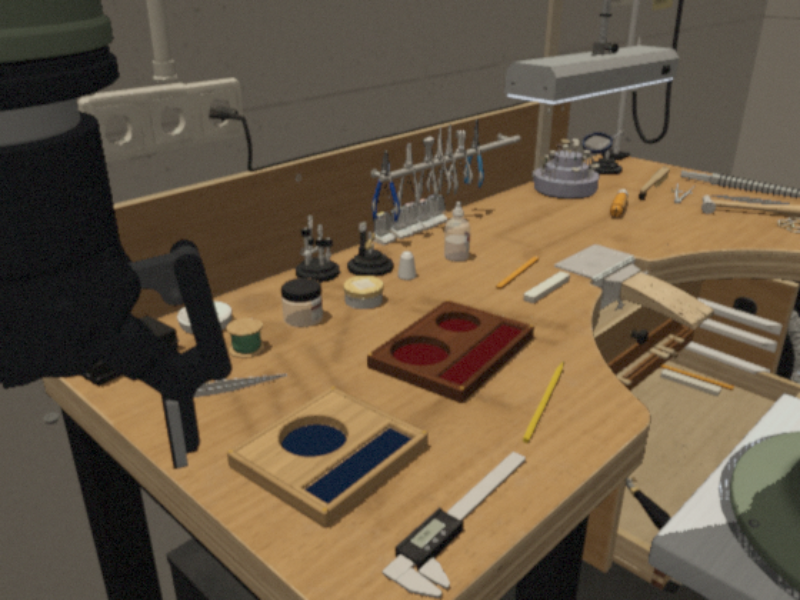

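The top view shows these items (pixels in the 800x600 picture):
- Tin (418,231), black-lid jar (360,213), bottle (552,230)
- Tweezers (220,236)–(286,271), felt (511–576,341)
- Light tray (246,362), dark tray (398,343)
- Spool (298,220), cone (480,228), orange stick (555,302)

Next I measure them from depth.

```bash
cat > h.py <<'E'
import numpy as np,cv2,pickle
from scipy.spatial.transform import Rotation as R
def cloud(f,T=None):
    K=f['K'];z=f['z_map'];T=f['cam_to_world'] if T is None else T
    v,u=np.mgrid[:z.shape[0],:z.shape[1]]
    p=np.stack([(u-K[0,2])/K[0,0]*z,(v-K[1,2])/K[1,1]*z,z],-1)
    return p@T[:3,:3].T+T[:3,3]
def patch(P,x,y,w): # 800x600 px box
    u0,u1,v0,v1=int((x-w)/1.4286),int((x+w)/1.4286),int((y-w)/1.4286),int((y+w)/1.4286)
    return P[v0:v1+1,u0:u1+1].reshape(-1,3)
E
python3 - <<'E'
from h import *
f=pickle.load(open('top.pkl','rb'));P=cloud(f)
print('table z',np.median(patch(P,480,270,15)[:,2]),patch(P,700,300,10)[:,2].mean())
top={'tin':(418,231,24,.028),'jar':(360,213,24,.05),'bottle':(552,230,22,.08),'spool':(298,220,20,.034),'cone':(480,228,14,.03),'sphere':(470,192,26,.03),'felt':(543,341,42,.012),'orange':(555,302,48,.006),'tw':(253,254,44,.007),'pliersdisc':(428,165,26,.02)}
for n,(x,y,w,h) in top.items():
    p=patch(P,x,y,w); q=p[p[:,2]>max(.0035,h*.55)]
    if n in('tin','jar','spool'): q=p[abs(p[:,2]-h)<.007]
    if len(q)<5: print(n,'few',len(q));continue
    r=cv2.minAreaRect((q[:,:2]*1000).astype(np.float32))
    print(n,len(q),'mean',q.mean(0).round(4),'rect',np.round(r[0],1),np.round(r[1],1),round(r[2],1),'zmax',q[:,2].max().round(4))
for n,(x,y,w) in {'dark':(398,343,68),'light':(246,362,56)}.items():
    p=patch(P,x,y,w);q=p[(p[:,2]>.013)&(p[:,2]<.025)]
    r=cv2.minAreaRect((q[:,:2]*1000).astype(np.float32))
    print(n,len(q),np.round(r[0],1),np.round(r[1],1),round(r[2],1),np.percentile(q[:,2],[5,50,95]).round(4))
# ortho colour at 1mm/px, z=0 plane; rows: x down from .9, cols y .5 -> -.3
K=f['K'];Ti=np.linalg.inv(f['cam_to_world'])
r,c=np.mgrid[:600,:800];w=np.stack([.85-r/1000,.48-c/1000,0*r+.015],-1)
q=w@Ti[:3,:3].T+Ti[:3,3]
u=q[...,0]/q[...,2]*K[0,0]+K[0,2];v=q[...,1]/q[...,2]*K[1,1]+K[1,2]
cv2.imwrite('pics/ortho.png',cv2.remap(f['color'][:,:,::-1].copy(),u.astype(np.float32),v.astype(np.float32),cv2.INTER_CUBIC))
E
```

```text
table z 0.001885086976033068 0.0017911617131235334
tin 452 mean [0.6638 0.0198 0.0288] rect [664.6  19.7] [57.3 54. ] 3.2 zmax 0.0349
jar 403 mean [0.6829 0.1148 0.0515] rect [683.5 115. ] [52.8 50.8] 46.8 zmax 0.057
bottle 267 mean [ 0.6614 -0.1881  0.0878] rect [497.4 -77.9] [ 39.7 461.1] 56.2 zmax 1.2224
spool 266 mean [0.6696 0.2174 0.0359] rect [669.9 217.6] [43.  42.4] 86.2 zmax 0.0407
cone 100 mean [ 0.6711 -0.0819  0.0454] rect [490.  -32.4] [ 23.8 411.6] 74.6 zmax 1.2224
sphere 449 mean [ 0.7268 -0.0625  0.0591] rect [534.2 -35.1] [ 85.8 490.9] 83.8 zmax 1.2224
felt 552 mean [ 0.5082 -0.1904  0.0313] rect [ 452.8 -102.4] [149.3 389.7] 28.3 zmax 1.2224
orange 1654 mean [ 0.5492 -0.2108  0.0182] rect [ 456.9 -160. ] [210.5 459.6] 64.5 zmax 1.2224
tw 1061 mean [0.6162 0.2802 0.023 ] rect [478.9 224.1] [495.8 185.7] 25.4 zmax 1.2224
pliersdisc 756 mean [0.7825 0.0064 0.0352] rect [ 5.615e+02 -3.000e-01] [530.5  88.3] 2.2 zmax 1.2224
dark 3294 [478.2  41.3] [134.9 184.1] 9.3 [0.0143 0.0191 0.0233]
light 3043 [432.7 283.8] [134.7 151.5] 5.1 [0.0144 0.0193 0.0236]
```

View pics/ortho.png

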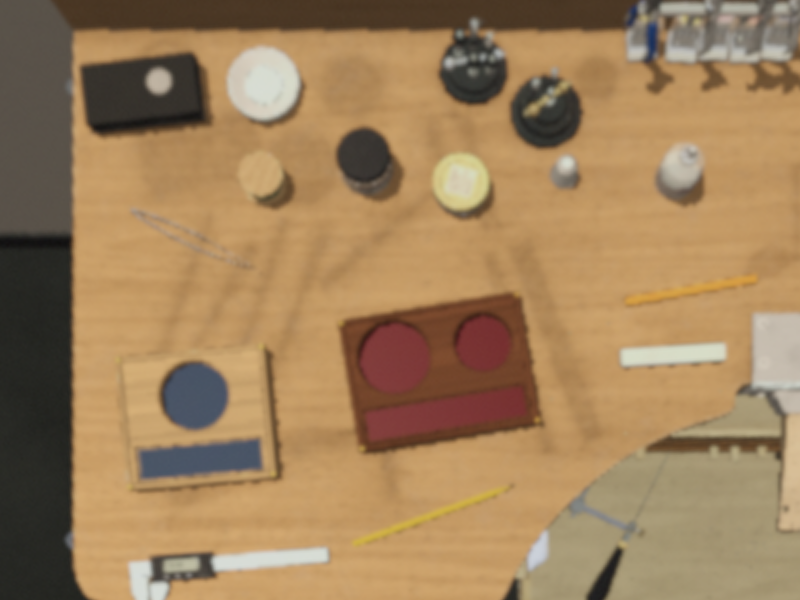

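The ortho view (1 mm/px) agrees with the depth fits. The dark tray is at (.478,.041), yaw about 9.3°. The light tray is at (.433,.284), yaw about 5.5°. The tin is at (.664,.020), jar (.683,.115), felt about (.496,-.193) and tweezers about (.61,.287). I'll move above the tweezers now and turn the jaws toward world axes.

Emit:
{"fn": "carry_out", "kwargs": {"targets": [[-33,-8.5,0,0,0,0,0],[-33,-8.5,0,0,0,0,0],[-33,-8.5,0,0,0,0,0],[-33,-8.5,0,0,0,0,0],[-33,-8.5,0,0,0,0,0]], "force": 30}}

```text
clock: 0.52
position: [0.3955, 0.4578, 0.2311]
tool_rot: [-3.141, -0.0, 2.708]
force: [0.1, 0.3, -0.0]
grip_width: 0.0855
```

Emit:
{"fn": "carry_out", "kwargs": {"targets": [[-33,-8.5,0,0,0,0,0],[-33,-8.5,0,0,0,0,0],[-33,-8.5,0,0,0,0,0],[-33,-8.5,0,0,0,0,0],[-33,-8.5,0,0,0,0,0]]}}

```text
clock: 0.93
position: [0.5274, 0.3499, 0.2311]
tool_rot: [-3.141, -0.0, 2.708]
force: [0.2, 0.5, -0.0]
grip_width: 0.0854
```

Emit:
{"fn": "carry_out", "kwargs": {"targets": [[-33,-8.5,0,0,0,1,0],[0,0,0,0,0,1,0],[0,0,0,0,0,1,0],[0,0,0,0,0,1,0],[0,0,0,0,0,1,0]]}}

```text
clock: 1.35
position: [0.5528, 0.3294, 0.2308]
tool_rot: [-3.141, -0.0, 2.179]
force: [-0.6, 0.3, -0.5]
grip_width: 0.0852
```

Emit:
{"fn": "carry_out", "kwargs": {"targets": [[0,0,0,0,0,1,0],[0,0,0,0,0,1,0],[0,0,0,0,0,1,0],[0,0,0,0,0,1,0],[0,0,0,0,0,1,0]]}}

```text
clock: 1.77
position: [0.5526, 0.3296, 0.231]
tool_rot: [-3.141, 0.0, 1.655]
force: [0.0, 0.2, 0.4]
grip_width: 0.0853
```

Emit:
{"fn": "carry_out", "kwargs": {"targets": [[0,0,0,0,0,0.9,0],[0,0,0,0,0,0,0],[0,0,0,0,0,0,0]]}}

```text
clock: 2.02
position: [0.5526, 0.3298, 0.231]
tool_rot: [-3.141, 0.001, 1.57]
force: [-0.6, 0.5, -0.4]
grip_width: 0.0857
```

Emit:
{"fn": "carry_out", "kwargs": {"targets": [[-21.5,28.5,0,0,0,0,0],[-21.5,28.5,0,0,0,0,0],[0,0,0,0,0,0,0]]}}

```text
clock: 2.27
position: [0.6141, 0.2804, 0.2313]
tool_rot: [3.139, 0.003, 1.564]
force: [0.7, -1.2, 0.7]
grip_width: 0.0853
```

```bash
cat >> h.py <<'E'
def wristshot(bot,tag):
    s=bot.observe();f=bot.grab_frame('wrist')
    T=np.eye(4);T[:3,:3]=R.from_euler('xyz',s['tool_rot']).as_matrix();T[:3,3]=s['position']
    f['cam_to_world']=T@f['T_tool_cam'];pickle.dump(f,open(tag+'.pkl','wb'))
    cv2.imwrite(f'pics/{tag}.png',cv2.resize(f['color'][:,:,::-1],(800,600)))
    print(s['position'].round(4),s['tool_rot'].round(3),s['clock'])
    return f
def pix(f,x,y,z): # 800x600 pixel -> world xy on the plane z
    K=f['K'];T=f['cam_to_world'];d=T[:3,:3]@np.array([(x/1.4286-K[0,2])/K[0,0],(y/1.4286-K[1,2])/K[1,1],1])
    return (T[:3,3]+d*(z-T[2,3])/d[2]).round(4)
E
python3 - <<'E'
from h import *
from workcell import bot
f=wristshot(bot,'w1');P=cloud(f);print(f['T_tool_cam'].round(3))
m=(f['z_map']>0)&(P[...,2]>.0045)&(P[...,2]<.013)&(P[...,0]>.56)&(P[...,0]<.66)&(P[...,1]>.2)&(P[...,1]<.37)
n,l,st,c=cv2.connectedComponentsWithStats(m.astype(np.uint8))
for i in range(1,n):
    if st[i,4]>150:
        q=P[l==i];r=cv2.minAreaRect((q[:,:2]*1000).astype(np.float32));print(st[i],r,q.mean(0))
f=pickle.load(open('top.pkl','rb'));P=cloud(f);P[f['z_map']==0]=0
for nme,(x,y,w,lo,hi) in {'felt':(543,341,42,.007,.02),'orange':(555,302,48,.0045,.02),'bottle':(552,230,26,.05,.12),'bottlelow':(552,230,26,.015,.07),'cone':(480,228,14,.015,.06)}.items():
    p=patch(P,x,y,w);q=p[(p[:,2]>lo)&(p[:,2]<hi)];r=cv2.minAreaRect((q[:,:2]*1000).astype(np.float32));print(nme,len(q),q.mean(0).round(4),np.round(r[0],1),np.round(r[1],1),r[2],q[:,2].max())
E
```

```text
[0.6141 0.2804 0.2313] [3.139e+00 3.000e-03 1.564e+00] 2.2667
[[-0.    -0.952 -0.306  0.079]
 [ 1.     0.    -0.002 -0.   ]
 [ 0.002 -0.306  0.952 -0.143]
 [ 0.     0.     0.     1.   ]]
[258 106  46 100 257] ((614.9951782226562, 297.2503662109375), (114.7817611694336, 13.896638870239258), 63.561222076416016) [0.61903642 0.30510624 0.00867301]
felt 503 [ 0.5115 -0.194   0.0118] [ 499.  -196.2] [132.9 138.2] 3.7680788040161133 0.01890540100871685
orange 1156 [ 0.5434 -0.2116  0.0085] [ 564.5 -213.7] [161. 163.] 3.0143675804138184 0.01890540100871685
bottle 248 [ 0.6689 -0.1926  0.0672] [ 672.  -194.7] [36.3 39. ] 1.1673128604888916 0.09750539228793498
bottlelow 272 [ 0.6653 -0.1907  0.052 ] [ 671.3 -194.1] [38.7 38.9] 7.175251007080078 0.06999625515132757
cone 101 [ 0.6748 -0.0832  0.0332] [676.9 -84.5] [21.5 23.3] 12.646163940429688 0.047635067517093344
```

View pics/w1.png

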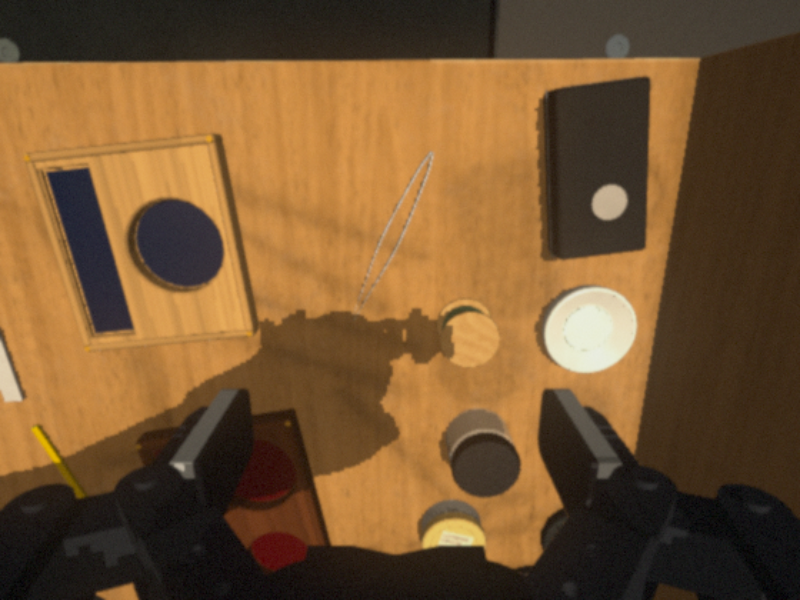

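Wrist view: tweezers run from (432,153) to (360,303), nearly clear of other things. I need to know which end is broad, so I'll enlarge it.

Run:
```python
from h import *
f=pickle.load(open('w1.pkl','rb'))
c=f['color'][95:225,235:320,::-1];cv2.imwrite('pics/w1c.png',cv2.resize(c,None,fx=4.5,fy=4.5,interpolation=cv2.INTER_CUBIC))
P=cloud(f);m=(f['z_map']>0)&(P[...,2]>.0035)&(P[...,2]<.013)
for v in range(104,220,8):
    u=np.where(m[v,235:320])[0]+235
    if len(u): print(v,u.min(),u.max(),len(u),P[v,u].mean(0).round(4),P[v,u,2].max().round(4), 'w',np.ptp(P[v,u,0]).round(4))
for x,y in[(432,153),(360,303)]:print(pix(f,x,y,.006))
print('table',np.median(P[150:200,200:235,2]))
```

```text
112 297 302 3 [0.6377 0.3437 0.0095] 0.0099 w 0.0051
120 291 299 3 [0.6318 0.3358 0.0082] 0.0096 w 0.0081
128 287 296 2 [0.6292 0.3279 0.0095] 0.0095 w 0.0092
136 282 293 3 [0.6236 0.3198 0.0086] 0.0098 w 0.0113
144 278 290 4 [0.6215 0.3115 0.0079] 0.0101 w 0.0125
152 274 287 3 [0.6197 0.3033 0.0091] 0.01 w 0.0136
160 270 283 2 [0.6136 0.2949 0.0094] 0.01 w 0.0137
168 266 280 3 [0.6119 0.2863 0.009 ] 0.0102 w 0.0149
176 263 276 3 [0.6079 0.2774 0.0082] 0.0089 w 0.014
184 260 271 3 [0.603  0.2683 0.0068] 0.0084 w 0.0119
192 257 266 2 [0.5969 0.2596 0.008 ] 0.008 w 0.0098
200 254 261 2 [0.5923 0.2503 0.0072] 0.0078 w 0.0078
208 251 256 2 [0.5875 0.2405 0.0056] 0.0064 w 0.0055
216 248 319 5 [0.6431 0.2311 0.0067] 0.0103 w 0.0794
[0.6403 0.3484 0.006 ]
[0.5857 0.2359 0.006 ]
table 0.0009779059447027894
```

View pics/w1c.png

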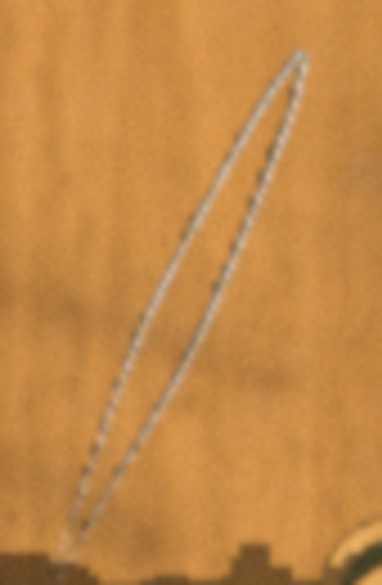

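The joined end is the +y end at (.640,.349), with the tips toward (.583,.23). The axis lies 25.9° from y, the centre is about (.6095,.285), and the grip point is (.618,.303). I'll turn to match.

Emit:
{"fn": "carry_out", "kwargs": {"targets": [[0,0,20,0,0,1,0],[0,0,20,0,0,1,0],[0,0,20,0,0,1,0],[0,0,20,0,0,1,80],[0,0,0,0,0,0.3,120]]}}

```text
clock: 2.73
position: [0.6074, 0.2864, 0.1472]
tool_rot: [-3.138, 0.004, 1.113]
force: [-0.5, -0.2, -0.6]
grip_width: 0.0643
```

Emit:
{"fn": "carry_out", "kwargs": {"targets": [[0,0,0,0,0,0,120],[0,0,0,0,0,0,120],[0,0,0,0,0,0,120]]}}

```text
clock: 2.98
position: [0.6098, 0.2867, 0.152]
tool_rot: [3.141, -0.001, 1.119]
force: [0.6, -0.4, 1.0]
grip_width: 0.0452
```

Emit:
{"fn": "carry_out", "kwargs": {"targets": [[9,0,33,0,0,0,120],[9.4,0,33,0,0,0,120],[0,0,33,0,0,0,120],[0,0,20,0,0,0,120],[0,0,13,0,0,0,120]]}}

```text
clock: 3.4
position: [0.6169, 0.3028, 0.0173]
tool_rot: [-3.14, 0.001, 1.118]
force: [-0.5, 0.2, 0.6]
grip_width: 0.0457
```

Emit:
{"fn": "carry_out", "kwargs": {"targets": [[0,0,10,0,0,0,120],[0,0,5,0,0,0,120],[0,0,0,0,0,0,120],[0,0,0,0,0,0,120]]}}

```text
clock: 3.73
position: [0.6183, 0.3032, 0.0054]
tool_rot: [3.141, -0.001, 1.116]
force: [0.5, 0.5, 0.7]
grip_width: 0.0453
```

Run:
```python
from h import *
from workcell import bot
wristshot(bot,'w2')
```

```text
[0.6183 0.3032 0.0054] [ 3.141e+00 -1.000e-03  1.116e+00] 3.7333
```

View pics/w2.png

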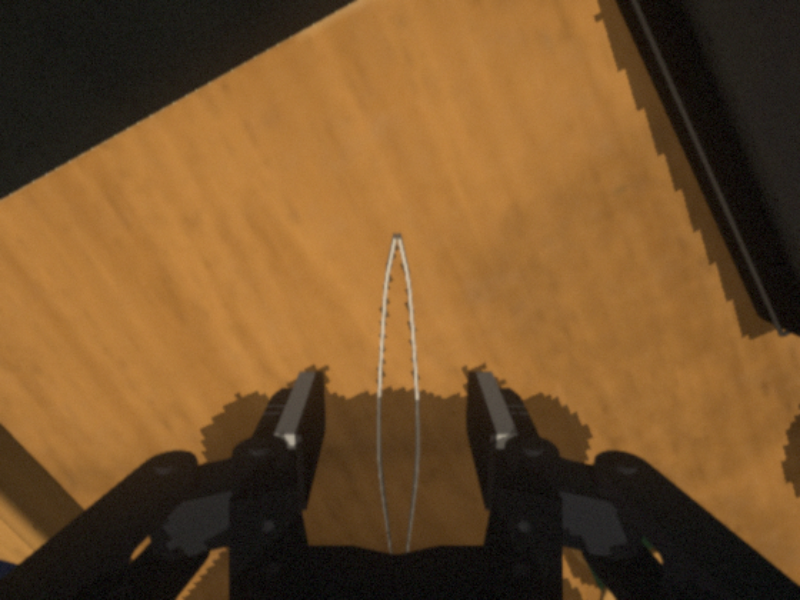

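Tweezers are centred between the fingers and parallel to them (axis at column 398). Close and lift.

Emit:
{"fn": "carry_out", "kwargs": {"targets": [[0,0,2,0,0,0,200],[0,0,0,0,0,0,255],[0,0,0,0,0,0,255],[0,0,0,0,0,0,255],[0,0,0,0,0,0,255]], "force": 40}}

```text
clock: 4.2
position: [0.6179, 0.3031, 0.0029]
tool_rot: [3.141, -0.001, 1.116]
force: [-1.3, -1.4, 5.8]
grip_width: 0.0115
```

Emit:
{"fn": "carry_out", "kwargs": {"targets": [[0,0,0,0,0,0,255],[0,0,0,0,0,0,255],[0,0,0,0,0,0,255],[0,0,-20,0,0,0,255],[0,0,-20,0,0,0,255]]}}

```text
clock: 4.62
position: [0.617, 0.3026, 0.0419]
tool_rot: [-3.141, 0.002, 1.116]
force: [-0.7, 0.0, 0.3]
grip_width: 0.0112
```

Emit:
{"fn": "carry_out", "kwargs": {"targets": [[0,0,-35,0,0,0,255],[0,0,-35,0,0,0,255],[-30.5,-5.7,0,0,0,0,255],[-30.5,-5.7,0,0,0,0,255],[-30.5,-5.7,0,0,0,0,255]]}}

```text
clock: 5.03
position: [0.5614, 0.2276, 0.1129]
tool_rot: [3.141, -0.001, 1.117]
force: [1.1, -0.4, 0.2]
grip_width: 0.0113
```

Emit:
{"fn": "carry_out", "kwargs": {"targets": [[-30.5,-5.7,0,0,0,0,255],[-30.5,-5.7,0,0,0,0,255],[-30.5,-5.7,0,0,0,0,255],[-30.5,-5.7,0,0,0,0,255],[-30.5,-5.7,0,0,0,0,255]]}}

```text
clock: 5.45
position: [0.4686, 0.1028, 0.1126]
tool_rot: [3.141, -0.0, 1.116]
force: [0.7, -0.4, 0.3]
grip_width: 0.0111
```

Emit:
{"fn": "carry_out", "kwargs": {"targets": [[-30.5,-5.7,0,0,0,0,255],[-30.5,-5.7,0,0,0,0,255],[0,0,0,0,0,-1,255],[0,0,0,0,0,-1,255],[0,0,0,0,0,-1,255]]}}

```text
clock: 5.87
position: [0.4326, 0.0537, 0.1127]
tool_rot: [3.141, -0.0, 1.435]
force: [-0.4, -0.3, -0.2]
grip_width: 0.0114
```

Emit:
{"fn": "carry_out", "kwargs": {"targets": [[0,0,0,0,0,-1,255],[0,0,0,0,0,-1,255],[0,0,0,0,0,-0.87,255],[0,0,0,0,0,0,255],[0,0,0,0,0,0,255]]}}

```text
clock: 6.28
position: [0.4326, 0.0538, 0.1125]
tool_rot: [3.141, -0.0, 1.727]
force: [-0.5, -0.6, 0.1]
grip_width: 0.0116
```

Run:
```python
from h import *
from workcell import bot
wristshot(bot,'w3')
```

```text
[0.4326 0.0538 0.1125] [ 3.141 -0.     1.727] 6.2833
```

View pics/w3.png

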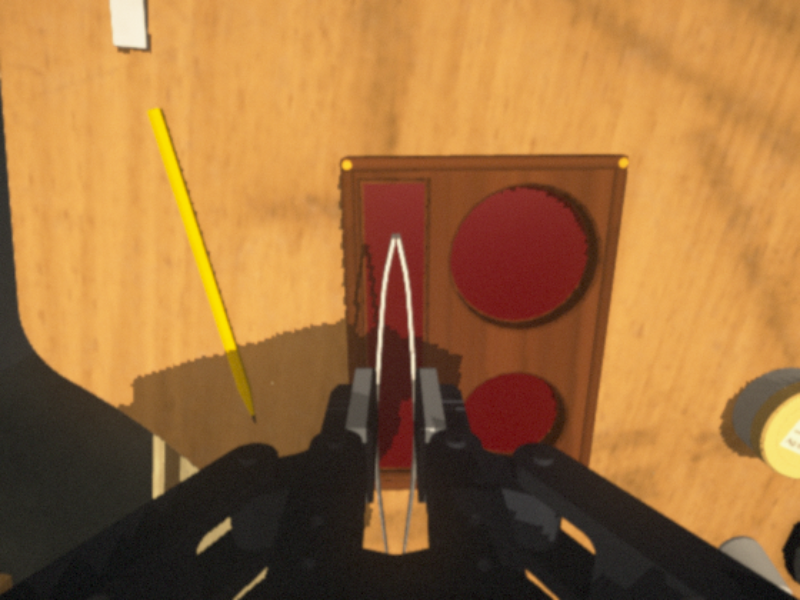

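Tweezers are held straight, over the trough (trough end at (362–427,183), wells at (522,255) and (512,412)). I'll check the trough position from here.

Run:
```python
from h import *
f=pickle.load(open('w3.pkl','rb'))
for n,x,y in[('troughTL',362,182),('troughTR',427,182),('trough bottomR',414,470),('cornerL',343,157),('cornerR',628,157)]:print(n,pix(f,x,y,.018))
th=np.radians(9.3);c,s=np.cos(th),np.sin(th);M=np.array([[c,-s],[s,c]])
for p in[(-58,81),(-26,81),(-26,-81),(-67,92),(67,92),(22,42),(22,-48)]:print(p,(M@p+[478.2,41.3]).round(1))
```

```text
troughTL [0.4073 0.1101 0.018 ]
troughTR [0.4374 0.1148 0.018 ]
trough bottomR [ 0.458  -0.0434  0.018 ]
cornerL [0.3971 0.1199 0.018 ]
cornerR [0.527  0.1404 0.018 ]
(-58, 81) [407.9 111.9]
(-26, 81) [439.5 117. ]
(-26, -81) [465.6 -42.8]
(-67, 92) [397.2 121.3]
(67, 92) [529.5 142.9]
(22, 42) [493.1  86.3]
(22, -48) [507.7  -2.5]
```

Emit:
{"fn": "carry_out", "kwargs": {"targets": [[-1,0,30,0,0,0,255],[0,0,30,0,0,0,255],[0,0,22,0,0,0,255],[0,0,8,0,0,0,255],[0,0,0,0,0,0,255]]}}

```text
clock: 6.75
position: [0.4317, 0.0527, 0.021]
tool_rot: [-3.139, 0.001, 1.729]
force: [-0.6, -0.1, 0.4]
grip_width: 0.0114
```

Emit:
{"fn": "carry_out", "kwargs": {"targets": [[0,0,2,0,0,0,255],[0,0,0,0,0,0,255],[0,0,0,0,0,0,255]]}}

```text
clock: 7.0
position: [0.4333, 0.0532, 0.0213]
tool_rot: [3.14, -0.0, 1.73]
force: [-0.0, -0.0, 0.2]
grip_width: 0.0113
```

Emit:
{"fn": "carry_out", "kwargs": {"targets": [[0,0,1,0,0,0,255],[0,0,0,0,0,0,212],[0,0,0,0,0,0,190],[0,0,0,0,0,0,170],[0,0,0,0,0,0,170]]}}

```text
clock: 7.42
position: [0.4327, 0.053, 0.0194]
tool_rot: [3.141, 0.0, 1.731]
force: [-0.2, 0.3, -0.3]
grip_width: 0.0284
```

Emit:
{"fn": "carry_out", "kwargs": {"targets": [[0,0,-20,0,0,0,170],[0,0,-30,0,0,0,140],[0,0,-30,0,0,0,100],[0,0,0,0,0,0,100],[0,0,0,0,0,0,100]]}}

```text
clock: 7.83
position: [0.4335, 0.0533, 0.1006]
tool_rot: [3.139, -0.0, 1.731]
force: [0.1, -1.3, -1.2]
grip_width: 0.052
```

Run:
```python
from h import *
from workcell import bot
wristshot(bot,'w4')
```

```text
[0.4335 0.0533 0.1006] [ 3.139 -0.     1.731] 7.8333
```

View pics/w4.png

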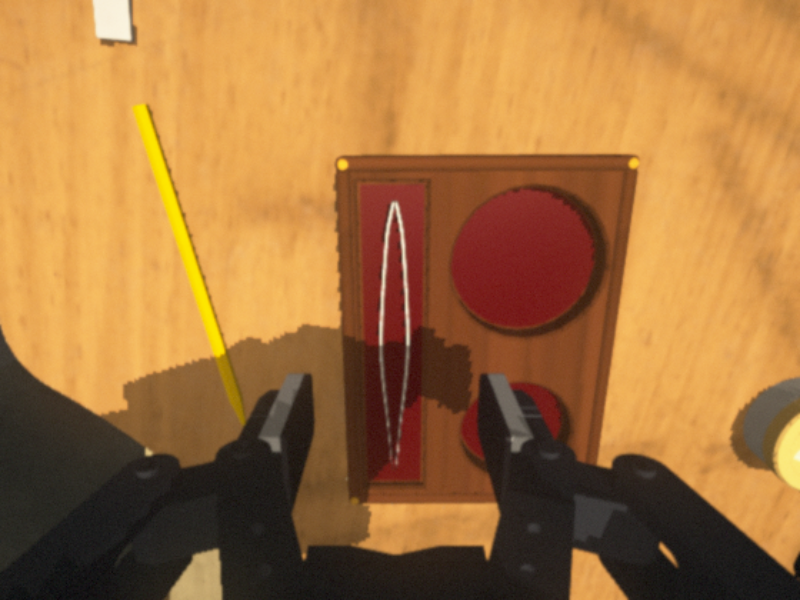

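Tweezers lie in the trough: image span (395,200)–(395,465) inside trough rows 182–483. Next, the felt stick.

Emit:
{"fn": "carry_out", "kwargs": {"targets": [[0,0,0,0,0,1,60],[-35.5,7,0,0,0,0,60],[-35.5,7,0,0,0,0,60],[-35.5,7,0,0,0,0,60],[-35.5,7,0,0,0,0,60]]}}

```text
clock: 8.3
position: [0.468, -0.0887, 0.0982]
tool_rot: [-3.14, -0.0, 1.627]
force: [0.7, 0.3, -0.2]
grip_width: 0.0654
```

Emit:
{"fn": "carry_out", "kwargs": {"targets": [[-35.5,7,0,0,0,0,60],[-35.5,7,0,0,0,0,60],[-35.5,7,0,0,0,0,60],[0,0,0,0,0,0,60],[0,0,0,0,0,0,60]]}}

```text
clock: 8.72
position: [0.4945, -0.1944, 0.0979]
tool_rot: [-3.14, -0.0, 1.622]
force: [-0.1, -0.0, -0.0]
grip_width: 0.0654
```

Run:
```python
from h import *
from workcell import bot
f=wristshot(bot,'w5')
```

```text
[ 0.4945 -0.1944  0.0979] [-3.14  -0.     1.622] 8.7167
```

View pics/w5.png

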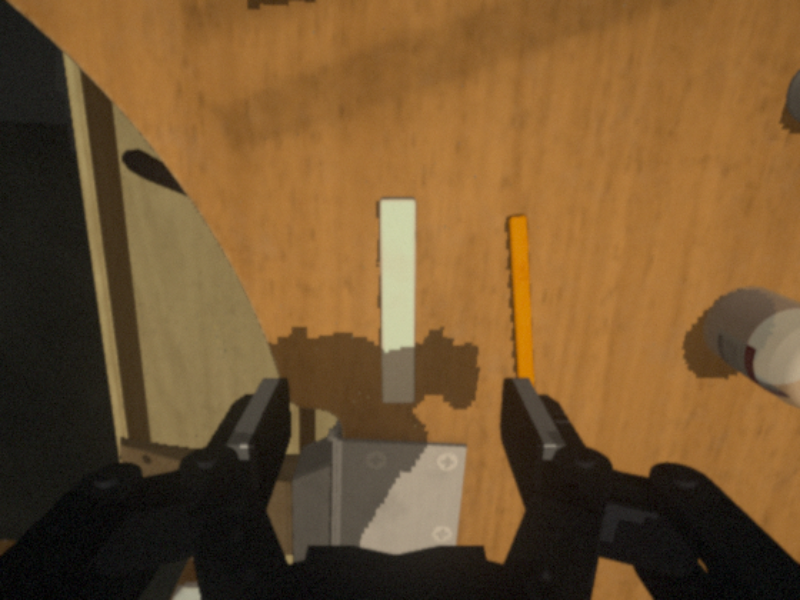

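Run:
```python
from h import *
f=pickle.load(open('w5.pkl','rb'))
c=[pix(f,x,y,.012) for x,y in[(380,198),(415,198),(415,402),(382,402)]];print(c,np.mean(c,0))
d=(c[0]+c[1]-c[2]-c[3])/2;print('len',np.linalg.norm(d),'yaw',np.degrees(np.arctan2(-d[0],d[1])))
```

```text
[array([ 0.4839, -0.1418,  0.012 ]), array([ 0.4998, -0.141 ,  0.012 ]), array([ 0.5065, -0.2456,  0.012 ]), array([ 0.4893, -0.2465,  0.012 ])] [ 0.494875 -0.193725  0.012   ]
len 0.10482473467650658 yaw 3.3086866629985394
```

Felt centre (.4949,-.1937), length 104.8 mm (105 expected), yaw 3.3°. The tool is already aligned, so down and grip with partly closed jaws to clear the orange stick.

Emit:
{"fn": "carry_out", "kwargs": {"targets": [[0,0,0,0,0,0,150],[0,0,20,0,0,0,150],[0,0,30,0,0,0,150],[0,0,25,0,0,0,150],[0,0,12,0,0,0,150]]}}

```text
clock: 9.18
position: [0.4941, -0.1905, 0.0097]
tool_rot: [-3.139, -0.001, 1.628]
force: [-0.2, -0.0, -0.0]
grip_width: 0.035
```

Emit:
{"fn": "carry_out", "kwargs": {"targets": [[0,0,6.5,0,0,0,150],[0,0,0,0,0,0,150],[0,0,0,0,0,0,255],[0,0,0,0,0,0,255],[0,0,0,0,0,0,255]]}}

```text
clock: 9.6
position: [0.496, -0.1925, 0.007]
tool_rot: [3.14, 0.0, 1.626]
force: [-0.7, 0.3, 8.0]
grip_width: 0.0154
```

Emit:
{"fn": "carry_out", "kwargs": {"targets": [[0,0,0,0,0,0,255],[0,0,0,0,0,0,255],[0,0,0,0,0,0,255],[0,0,-25,0,0,0,255],[0,0,-30,0,0,0,255]]}}

```text
clock: 10.02
position: [0.4944, -0.1922, 0.0607]
tool_rot: [-3.139, -0.001, 1.626]
force: [0.5, -0.6, -0.2]
grip_width: 0.0152
```

Emit:
{"fn": "carry_out", "kwargs": {"targets": [[0,0,-35,0,0,-0.4,255],[37,-4.4,0,0,0,0,255],[37,-4.4,0,0,0,0,255],[37,-4.4,0,0,0,0,255],[37,-4.4,0,0,0,0,255]]}}

```text
clock: 10.43
position: [0.4631, -0.0455, 0.0967]
tool_rot: [3.14, -0.0, 1.667]
force: [1.7, 0.7, -0.5]
grip_width: 0.0151
```

Emit:
{"fn": "carry_out", "kwargs": {"targets": [[37,-4.4,0,0,0,0,255],[37,-4.4,0,0,0,0,255],[37,-4.4,0,0,0,0,255],[37,-4.4,0,0,0,0,255],[37,-4.4,0,0,0,0,255]]}}

```text
clock: 10.85
position: [0.4232, 0.137, 0.0966]
tool_rot: [3.14, -0.001, 1.668]
force: [0.7, 0.4, 0.3]
grip_width: 0.0154
```

Emit:
{"fn": "carry_out", "kwargs": {"targets": [[37,-4.4,0,0,0,0,255],[37,-4.4,0,0,0,0,255],[37,-4.4,0,0,0,0,255],[37,-4.4,0,0,0,0,255],[0,0,0,0,0,0,255]]}}

```text
clock: 11.27
position: [0.3898, 0.2882, 0.0964]
tool_rot: [3.141, -0.004, 1.676]
force: [-1.6, 1.0, -0.8]
grip_width: 0.0155
```

Emit:
{"fn": "carry_out", "kwargs": {"targets": [[0,0,0,0,0,0,255],[0,0,0,0,0,0,255]]}}

```text
clock: 11.43
position: [0.3918, 0.2803, 0.0962]
tool_rot: [3.141, 0.0, 1.668]
force: [0.7, -0.3, -0.4]
grip_width: 0.0155
```

Run:
```python
from h import *
from workcell import bot
f=wristshot(bot,'w6')
```

```text
[0.3918 0.2803 0.0962] [3.141 0.    1.668] 11.4333
```

View pics/w6.png

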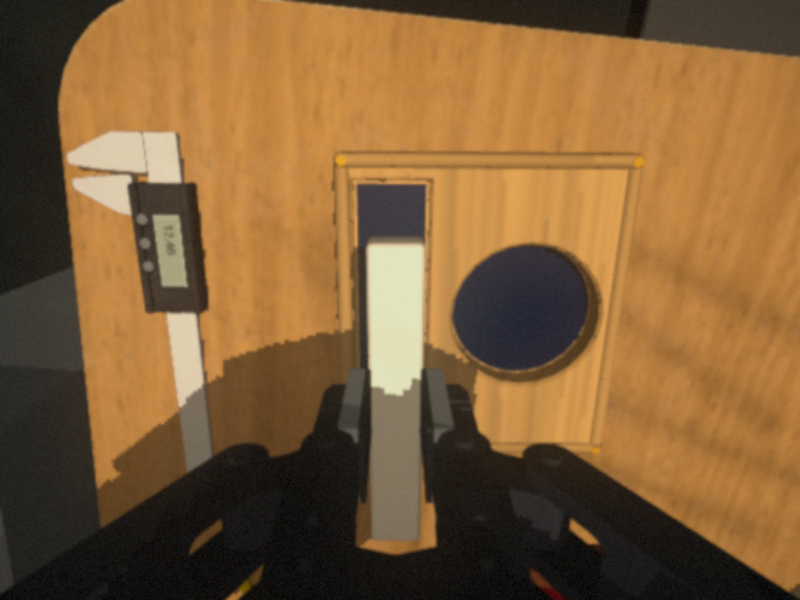

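Run:
```python
from h import *
f=pickle.load(open('w6.pkl','rb'))
for n,x,y,z in[('troughL',356,180,.018),('troughR',432,180,.018),('cL',334,152,.0195),('cR',646,152,.0195),('cBR',600,454,.0195),('feltTL',367,238,.1),('feltTR',424,238,.1)]:print(n,pix(f,x,y,z))
th=np.radians(5.5);c,s=np.cos(th),np.sin(th);M=np.array([[c,-s],[s,c]])
for p in[(-59,63),(-25,63),(-67,75),(67,75),(67,-75),(-42,0),(22,0)]:print(p,(M@p+[432.7,283.8]).round(1))
```

```text
troughL [0.3682 0.3399 0.018 ]
troughR [0.4011 0.3431 0.018 ]
cL [0.3581 0.3508 0.0195]
cR [0.4902 0.3636 0.0195]
cBR [0.5041 0.2141 0.0195]
feltTL [0.3782 0.3312 0.1   ]
feltTR [0.3944 0.3328 0.1   ]
(-59, 63) [367.9 340.9]
(-25, 63) [401.8 344.1]
(-67, 75) [358.8 352. ]
(67, 75) [492.2 364.9]
(67, -75) [506.6 215.6]
(-42, 0) [390.9 279.8]
(22, 0) [454.6 285.9]
```

Trough and felt agree within about 1 mm of the plan. Lower and release.

Emit:
{"fn": "carry_out", "kwargs": {"targets": [[0,0,30,0,0,0,255],[0,0,25,0,0,0,255],[0,0,14,0,0,0,255],[0,0,6.5,0,0,0,255],[0,0,0,0,0,0,255]]}}

```text
clock: 11.9
position: [0.3921, 0.2792, 0.0196]
tool_rot: [-3.141, 0.001, 1.666]
force: [-0.9, 0.7, -0.3]
grip_width: 0.0151
```

Emit:
{"fn": "carry_out", "kwargs": {"targets": [[0,0,0,0,0,0,255],[0,0,0,0,0,0,205],[0,0,0,0,0,0,190],[0,0,0,0,0,0,160],[0,0,0,0,0,0,160]]}}

```text
clock: 12.32
position: [0.3919, 0.2809, 0.0207]
tool_rot: [3.141, -0.0, 1.668]
force: [-0.0, 0.6, -0.0]
grip_width: 0.0319
```

Emit:
{"fn": "carry_out", "kwargs": {"targets": [[0,0,-20,0,0,0,160],[0,0,-30,0,0,0,120],[0,0,-40,0,0,0,60],[0,0,-20,0,0,0.9,0],[0,0,0,0,0,0,0]]}}

```text
clock: 12.73
position: [0.3931, 0.2819, 0.1343]
tool_rot: [3.138, -0.004, 1.568]
force: [0.5, 0.2, 0.5]
grip_width: 0.0785
```

Emit:
{"fn": "carry_out", "kwargs": {"targets": [[0,0,0,0,0,0,0],[0,0,0,0,0,0,0]]}}

```text
clock: 12.9
position: [0.3914, 0.2808, 0.13]
tool_rot: [-3.141, 0.0, 1.575]
force: [-1.3, -0.2, 0.2]
grip_width: 0.0856
```

Run:
```python
from h import *
from workcell import bot
f=wristshot(bot,'w7');P=cloud(f);P[f['z_map']==0]=9
def comp(P,b,z):
    m=(P[...,0]>b[0])&(P[...,0]<b[1])&(P[...,1]>b[2])&(P[...,1]<b[3])&(P[...,2]>z[0])&(P[...,2]<z[1])
    q=P[m];r=cv2.minAreaRect((q[:,:2]*1000).astype(np.float32));print(len(q),np.round(r[0],1),np.round(r[1],1),r[2],'z',np.median(q[:,2]))
comp(P,(.36,.42,.21,.35),(.0225,.04))
```

```text
[0.3914 0.2808 0.13  ] [-3.141  0.     1.575] 12.9
3013 [391.3 278.3] [ 17.1 105.2] 5.787092208862305 z 0.026505612247575305
```

The felt sits at (.3913,.2783) with its top at .0265 (26 mm expected), so it is placed. On to the jar.

Emit:
{"fn": "carry_out", "kwargs": {"targets": [[-18.4,32.4,0,0,0,0,0],[-18.4,32.4,0,0,0,0,0],[-18.4,32.4,0,0,0,0,0],[-18.4,32.4,0,0,0,0,0],[-18.4,32.4,0,0,0,0,0]]}}

```text
clock: 13.37
position: [0.5549, 0.1877, 0.1289]
tool_rot: [-3.14, 0.001, 1.574]
force: [-0.3, 1.3, 0.2]
grip_width: 0.0853
```

Emit:
{"fn": "carry_out", "kwargs": {"targets": [[-18.4,32.4,0,0,0,0,0],[-18.4,32.4,0,0,0,0,0],[-18.4,32.4,0,0,0,0,0],[-18.4,32.4,0,0,0,0,0],[0,0,0,0,0,0,0]]}}

```text
clock: 13.78
position: [0.6878, 0.1099, 0.1284]
tool_rot: [3.141, 0.003, 1.569]
force: [0.5, -1.0, 0.6]
grip_width: 0.0856
```

Emit:
{"fn": "carry_out", "kwargs": {"targets": [[0,0,0,0,0,0,0],[0,0,0,0,0,0,0]]}}

```text
clock: 13.95
position: [0.6829, 0.1159, 0.1286]
tool_rot: [-3.139, 0.0, 1.574]
force: [0.4, -0.0, -0.0]
grip_width: 0.0854
```

```bash
cat >> h.py <<'E'
def comp(P,b,z):
    m=(P[...,0]>b[0])&(P[...,0]<b[1])&(P[...,1]>b[2])&(P[...,1]<b[3])&(P[...,2]>z[0])&(P[...,2]<z[1])
    q=P[m];r=cv2.minAreaRect((q[:,:2]*1000).astype(np.float32));print(len(q),np.round(r[0],1),np.round(r[1],1),round(r[2],1),'z',np.median(q[:,2]).round(4))
E
python3 - <<'E'
from h import *
from workcell import bot
f=wristshot(bot,'w8');P=cloud(f);P[f['z_map']==0]=9
print('jar');comp(P,(.64,.73,.07,.16),(.045,.06))
print('tin');comp(P,(.62,.71,-.03,.06),(.022,.036))
E
```

```text
[0.6829 0.1159 0.1286] [-3.139  0.     1.574] 13.95
jar
4467 [683.4 114. ] [53.1 54.1] 76.4 z 0.0506
tin
3313 [662.8  19.1] [56.4 55.7] 89.9 z 0.0277
```

View pics/w8.png

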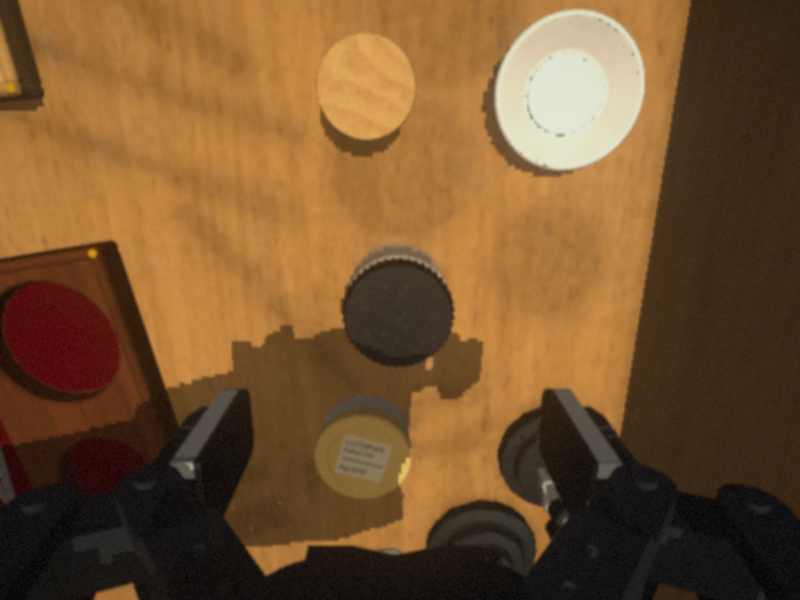

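Jar lid centre is (.6834,.114), 54 mm across with the top at 50.6 mm, which matches. Tin is at (.6628,.0191). Down onto the jar.

Emit:
{"fn": "carry_out", "kwargs": {"targets": [[-1.5,0.5,30,0,0,0,0],[0,0,30,0,0,0,0],[0,0,30,0,0,0,0],[0,0,18,0,0,0,0],[0,0,8,0,0,0,0]]}}

```text
clock: 14.42
position: [0.6819, 0.1155, 0.0113]
tool_rot: [-3.137, 0.0, 1.575]
force: [0.2, -0.4, -0.1]
grip_width: 0.0853
```

Emit:
{"fn": "carry_out", "kwargs": {"targets": [[0,0,0,0,0,0,0],[0,0,0,0,0,0,60],[0,0,0,0,0,0,90],[0,0,0,0,0,0,120],[0,0,0,0,0,0,140]], "force": 40}}

```text
clock: 14.83
position: [0.6851, 0.1148, 0.0163]
tool_rot: [3.14, -0.001, 1.574]
force: [-3.0, 0.3, 10.6]
grip_width: 0.0519
```

Emit:
{"fn": "carry_out", "kwargs": {"targets": [[0,0,0,0,0,0,160],[0,0,0,0,0,0,160],[0,0,0,0,0,0,160],[0,0,-10,0,0,0,160],[0,0,-20,0,0,0,160]]}}

```text
clock: 15.25
position: [0.6833, 0.1144, 0.0439]
tool_rot: [-3.139, 0.0, 1.574]
force: [0.6, 0.0, -0.6]
grip_width: 0.0518
```

Emit:
{"fn": "carry_out", "kwargs": {"targets": [[0,0,-25,0,0,0,160],[0,0,-25,0,0,0,160],[10,-14,0,0,0,0,160],[21,-28,0,0,0,0,160],[21,-28,0,0,0,0,160]]}}

```text
clock: 15.67
position: [0.614, 0.166, 0.0959]
tool_rot: [3.139, -0.001, 1.572]
force: [-0.3, 1.2, -1.9]
grip_width: 0.0518
```

Emit:
{"fn": "carry_out", "kwargs": {"targets": [[21,-28,0,0,0,0,160],[21,-28,0,0,0,0,160],[21,-28,0,0,0,0,160],[21,-28,0,0,0,0,160],[20,-28,0,0,0,0,160]]}}

```text
clock: 16.08
position: [0.4727, 0.271, 0.0956]
tool_rot: [3.14, -0.001, 1.574]
force: [0.6, 0.2, -0.2]
grip_width: 0.0519
```

Emit:
{"fn": "carry_out", "kwargs": {"targets": [[15,-19,0,0,0,0,160],[0,0,0,0,0,0,160],[0,0,0,0,0,0,160],[0,0,0,0,0,0,160]]}}

```text
clock: 16.42
position: [0.4555, 0.2847, 0.0952]
tool_rot: [3.14, -0.001, 1.573]
force: [-1.1, -0.1, -1.4]
grip_width: 0.0521
```

Run:
```python
from h import *
from workcell import bot
f=wristshot(bot,'w9');P=cloud(f);P[f['z_map']==0]=9
print('jar lid');comp(P,(.40,.51,.23,.34),(.08,.15))
```

```text
[0.4555 0.2847 0.0952] [ 3.140e+00 -1.000e-03  1.573e+00] 16.4167
jar lid
24957 [457.9 285.6] [106.6  53.2] 14.0 z 0.1294
```

View pics/w9.png

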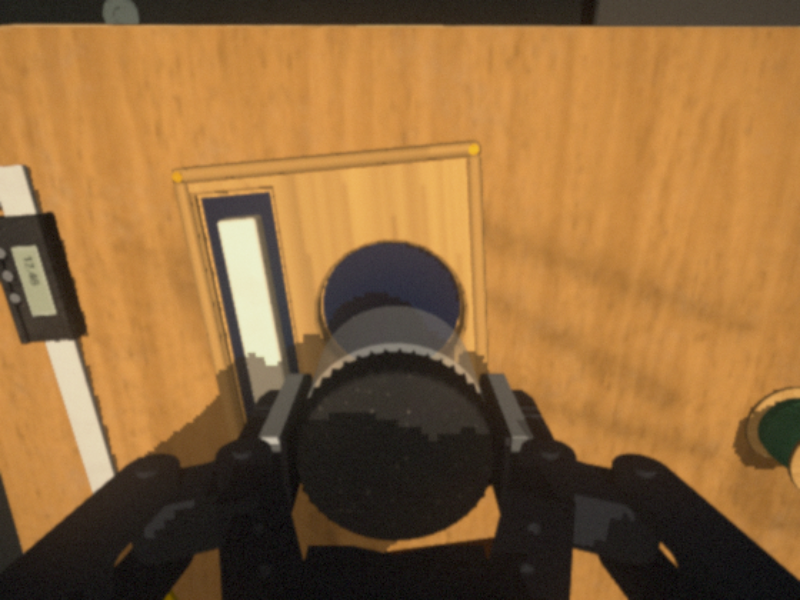

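Jar is held upright over the well, lid top at .1294. That puts the underside about 15.5 mm below the TCP. Lower it and release with a limited opening.

Emit:
{"fn": "carry_out", "kwargs": {"targets": [[0,-1,30,0,0,0,160],[0,0,25,0,0,0,160],[0,0,12,0,0,0,160],[0,0,6,0,0,0,160],[0,0,0,0,0,0,160]]}}

```text
clock: 16.88
position: [0.4541, 0.2839, 0.0211]
tool_rot: [-3.141, 0.001, 1.572]
force: [-0.8, 0.6, -0.6]
grip_width: 0.0517
```

Emit:
{"fn": "carry_out", "kwargs": {"targets": [[0,0,1,0,0,0,160],[0,0,0,0,0,0,90],[0,0,0,0,0,0,80],[0,0,0,0,0,0,70],[0,0,0,0,0,0,70]]}}

```text
clock: 17.3
position: [0.454, 0.2849, 0.0206]
tool_rot: [3.141, -0.0, 1.574]
force: [-0.3, -0.5, -0.7]
grip_width: 0.0618
```

Emit:
{"fn": "carry_out", "kwargs": {"targets": [[0,0,-20,0,0,0,70],[0,0,-40,0,0,0,40],[0,0,-40,0,0,0,0],[0,0,0,0,0,0,0],[0,0,0,0,0,0,0]]}}

```text
clock: 17.72
position: [0.4547, 0.2857, 0.1224]
tool_rot: [3.139, -0.003, 1.574]
force: [-1.2, -0.2, -1.7]
grip_width: 0.0856
```

Run:
```python
from h import *
from workcell import bot
f=wristshot(bot,'w10');P=cloud(f);P[f['z_map']==0]=9
print('jar lid');comp(P,(.41,.51,.23,.34),(.045,.07))
```

```text
[0.4547 0.2857 0.1224] [ 3.139e+00 -3.000e-03  1.574e+00] 17.7167
jar lid
5021 [453.6 283.5] [53.9 52.7] 34.4 z 0.0556
```

Jar seated: top 55.6 mm (55 expected) at (.4536,.2835). Now the tin.

Emit:
{"fn": "carry_out", "kwargs": {"targets": [[-29.5,23.2,0,0,0,0,0],[-29.5,23.2,0,0,0,0,0],[-29.5,23.2,0,0,0,0,0],[-29.5,23.2,0,0,0,0,0],[-29.5,23.2,0,0,0,0,0]]}}

```text
clock: 18.18
position: [0.5704, 0.1359, 0.1189]
tool_rot: [-3.14, 0.001, 1.574]
force: [-0.2, -0.2, -0.3]
grip_width: 0.0855
```

Emit:
{"fn": "carry_out", "kwargs": {"targets": [[-29.5,23.2,0,0,0,0,0],[-29.5,23.2,0,0,0,0,0],[-29.5,23.2,0,0,0,0,0],[-29.5,23.2,0,0,0,0,0],[0,0,0,0,0,0,0]]}}

```text
clock: 18.6
position: [0.6657, 0.012, 0.1188]
tool_rot: [-3.142, 0.004, 1.567]
force: [-0.2, -2.0, -0.4]
grip_width: 0.0852
```

Emit:
{"fn": "carry_out", "kwargs": {"targets": [[0,0,0,0,0,0,0],[0,0,0,0,0,0,0]]}}

```text
clock: 18.77
position: [0.6625, 0.0201, 0.1187]
tool_rot: [-3.139, -0.0, 1.573]
force: [-0.4, -0.1, -0.3]
grip_width: 0.0852
```

Run:
```python
from h import *
from workcell import bot
f=wristshot(bot,'w11');P=cloud(f);P[f['z_map']==0]=9
comp(P,(.62,.71,-.03,.06),(.022,.036))
```

```text
[0.6625 0.0201 0.1187] [-3.139 -0.     1.573] 18.7667
4716 [663.2  18.7] [55.9 56.7] 0.2 z 0.0277
```

Emit:
{"fn": "carry_out", "kwargs": {"targets": [[-1,0.7,30,0,0,0,0],[0,0,30,0,0,0,0],[0,0,26,0,0,0,0],[0,0,15,0,0,0,0],[0,0,8,0,0,0,0]]}}

```text
clock: 19.23
position: [0.6626, 0.02, 0.0091]
tool_rot: [-3.139, -0.0, 1.575]
force: [-0.1, -0.9, 0.2]
grip_width: 0.0853
```

Emit:
{"fn": "carry_out", "kwargs": {"targets": [[0,0,0,0,0,0,0],[0,0,0,0,0,0,60],[0,0,0,0,0,0,90],[0,0,0,0,0,0,120],[0,0,0,0,0,0,140]]}}

```text
clock: 19.65
position: [0.665, 0.019, 0.0133]
tool_rot: [3.139, -0.0, 1.574]
force: [-3.9, 0.2, 11.6]
grip_width: 0.0538
```

Emit:
{"fn": "carry_out", "kwargs": {"targets": [[0,0,0,0,0,0,150],[0,0,0,0,0,0,150],[0,0,-5,0,0,0,150],[0,0,-10,0,0,0,150],[0,0,-20,0,0,0,150]]}}

```text
clock: 20.07
position: [0.6632, 0.0189, 0.0461]
tool_rot: [-3.14, 0.0, 1.574]
force: [0.0, -0.2, -0.4]
grip_width: 0.0538
```

Emit:
{"fn": "carry_out", "kwargs": {"targets": [[0,0,-30,0,0,0,150],[0,0,-20,0,0,0,150],[0,0,0,0,0,0,150]]}}

```text
clock: 20.32
position: [0.6664, 0.0188, 0.1019]
tool_rot: [3.135, -0.001, 1.573]
force: [-0.2, -0.1, -0.0]
grip_width: 0.054
```

Emit:
{"fn": "carry_out", "kwargs": {"targets": [[11,-28.5,0,0,0,0,150],[11,-28.5,0,0,0,0,150],[11,-28.5,0,0,0,0,150],[11,-28.5,0,0,0,0,150],[11,-28.5,0,0,0,0,150]]}}

```text
clock: 20.73
position: [0.5201, 0.0739, 0.0969]
tool_rot: [3.141, -0.0, 1.573]
force: [1.2, 0.9, 0.2]
grip_width: 0.0538
```

Emit:
{"fn": "carry_out", "kwargs": {"targets": [[11,-28.5,0,0,0,0,150],[0,0,0,0,0,0,150],[0,0,0,0,0,0,150],[0,0,0,0,0,0,150]]}}

```text
clock: 21.07
position: [0.4937, 0.0845, 0.0969]
tool_rot: [3.14, -0.0, 1.574]
force: [0.1, 0.1, -0.5]
grip_width: 0.0534
```

Run:
```python
from h import *
from workcell import bot
f=wristshot(bot,'w12');P=cloud(f);P[f['z_map']==0]=9
comp(P,(.464,.52,.055,.115),(.09,.14))
```

```text
[0.4937 0.0845 0.0969] [ 3.14  -0.     1.574] 21.0667
15345 [492.   84.7] [56.  56.5] 0.0 z 0.1113
```

View pics/w12.png

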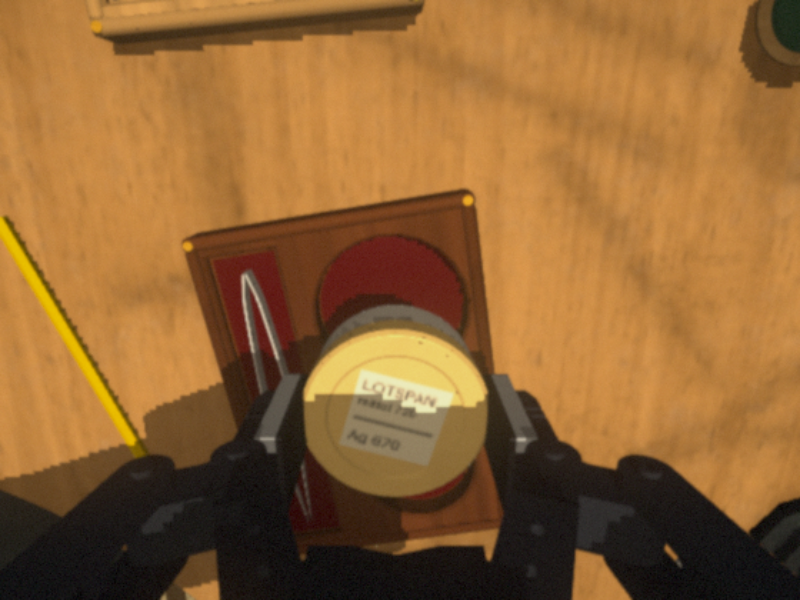

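Tin is level over its well (underside 13.7 mm below the TCP). Lower it and release with a small opening, to clear the tweezers.

Emit:
{"fn": "carry_out", "kwargs": {"targets": [[0,-0.5,30,0,0,0,150],[0,0,25,0,0,0,150],[0,0,15,0,0,0,150],[0,0,6,0,0,0,150],[0,0,0,0,0,0,150]]}}

```text
clock: 21.53
position: [0.4923, 0.0837, 0.0193]
tool_rot: [-3.14, 0.001, 1.573]
force: [-0.1, -0.9, 0.3]
grip_width: 0.054
```

Emit:
{"fn": "carry_out", "kwargs": {"targets": [[0,0,0.5,0,0,0,150],[0,0,0,0,0,0,82],[0,0,0,0,0,0,75],[0,0,0,0,0,0,65],[0,0,0,0,0,0,65]]}}

```text
clock: 21.95
position: [0.4927, 0.0846, 0.0202]
tool_rot: [3.141, -0.0, 1.574]
force: [-0.2, 0.6, 0.2]
grip_width: 0.0634
```

Emit:
{"fn": "carry_out", "kwargs": {"targets": [[0,0,-20,0,0,0,65],[0,0,-40,0,0,0,65],[0,0,-40,0,0,0,0],[0,0,-40,0,0,0,0],[0,0,0,0,0,0,0]]}}

```text
clock: 22.37
position: [0.4951, 0.0848, 0.1662]
tool_rot: [3.133, -0.003, 1.573]
force: [0.8, -0.2, 0.6]
grip_width: 0.0853
```

Emit:
{"fn": "carry_out", "kwargs": {"targets": [[0,0,0,0,0,0,0],[0,0,0,0,0,0,0]]}}

```text
clock: 22.53
position: [0.4922, 0.0847, 0.1598]
tool_rot: [3.141, -0.0, 1.574]
force: [-0.3, 0.2, 0.1]
grip_width: 0.0855
```

Run:
```python
from h import *
from workcell import bot
f=wristshot(bot,'w13');P=cloud(f);P[f['z_map']==0]=9
comp(P,(.45,.54,.04,.13),(.027,.04))
```

```text
[0.4922 0.0847 0.1598] [ 3.141 -0.     1.574] 22.5333
3689 [492.1  83.8] [56.4 56.3] 14.3 z 0.0327
```

Tin seated (top 32.7 mm, 33 expected, at (.492,.084)). Now the bottle.

Emit:
{"fn": "carry_out", "kwargs": {"targets": [[-31,20,0,0,0,0,0],[-31,20,0,0,0,0,0],[-31,20,0,0,0,0,0],[-31,20,0,0,0,0,0],[-31,20,0,0,0,0,0]]}}

```text
clock: 23.0
position: [0.5929, -0.072, 0.1582]
tool_rot: [-3.139, -0.0, 1.574]
force: [0.0, 0.9, 0.6]
grip_width: 0.085
```

Emit:
{"fn": "carry_out", "kwargs": {"targets": [[-31,20,0,0,0,0,0],[-31,20,0,0,0,0,0],[0,0,0,0,0,0,0],[0,0,0,0,0,0,0],[0,0,0,0,0,0,0]]}}

```text
clock: 23.42
position: [0.6322, -0.1318, 0.1582]
tool_rot: [-3.139, -0.001, 1.573]
force: [0.9, 0.6, 0.3]
grip_width: 0.0854
```

Run:
```python
from h import *
from workcell import bot
f=wristshot(bot,'w14');P=cloud(f);P[f['z_map']==0]=9
for z in[(.015,.04),(.04,.07),(.072,.08),(.085,.1)]:comp(P,(.63,.72,-.235,-.15),z)
```

```text
[ 0.6322 -0.1318  0.1582] [-3.139e+00 -1.000e-03  1.573e+00] 23.4167
547 [ 668.  -184.8] [40.5 17.3] 16.6 z 0.0281
1742 [ 670.8 -193.7] [41.  35.9] 14.0 z 0.0604
163 [ 671.3 -195.1] [18.8 14.7] 20.7 z 0.0771
184 [ 671.5 -195.7] [10.4  7.6] 15.8 z 0.0905
```

View pics/w14.png

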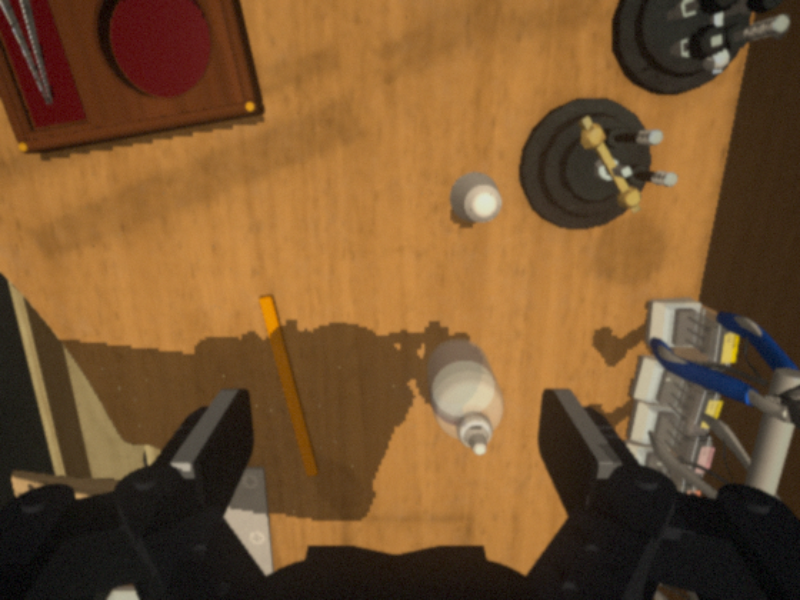

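Bottle axis is near (.671,-.195), nozzle at (478,445). Hanging pliers at the right may be close, so I'll check the clearance.

Run:
```python
from h import *
f=pickle.load(open('top.pkl','rb'));P=cloud(f);P[f['z_map']==0]=9
g=pickle.load(open('w14.pkl','rb'));Q=cloud(g);Q[g['z_map']==0]=9;Q=Q[:, 455:]
for p in(P,Q):
  for z0,z1 in[(.01,.04),(.04,.09),(.09,.15),(.15,.3)]:
    m=(p[...,0]>.71)&(p[...,0]<.9)&(p[...,1]>-.27)&(p[...,1]<-.11)&(p[...,2]>z0)&(p[...,2]<z1)
    print(z0,m.sum(),p[m][:,0].min() if m.any() else None)
```

```text
0.01 401 0.7909630371350933
0.04 692 0.7687229048336686
0.09 1293 0.7726643774623236
0.15 3579 0.7823495931933222
0.01 3425 0.7923305357953456
0.04 8118 0.7669108138156637
0.09 4117 0.7720177858990628
0.15 0 None
```

Nearest obstacle is at x=.767, and the fingers reach .72, so it is clear.

Emit:
{"fn": "carry_out", "kwargs": {"targets": [[-31.5,19.5,0,0,0,0,50],[-31.5,19.5,0,0,0,0,60],[0,0,0,0,0,0,60],[0,0,30,0,0,0,60],[0,0,30,0,0,0,60]]}}

```text
clock: 23.88
position: [0.673, -0.1944, 0.1]
tool_rot: [3.139, 0.0, 1.574]
force: [1.0, 0.3, -1.5]
grip_width: 0.0651
```

Emit:
{"fn": "carry_out", "kwargs": {"targets": [[0,0,30,0,0,0,60],[0,0,20,0,0,0,60],[0,0,10,0,0,0,60],[0,0,0,0,0,0,60],[0,0,0,0,0,0,60]]}}

```text
clock: 24.3
position: [0.6724, -0.1945, 0.0404]
tool_rot: [3.142, -0.0, 1.574]
force: [0.3, -0.6, 0.3]
grip_width: 0.0656
```

Emit:
{"fn": "carry_out", "kwargs": {"targets": [[0,0,0,0,0,0,110],[0,0,0,0,0,0,140],[0,0,0,0,0,0,160],[0,0,0,0,0,0,175],[0,0,0,0,0,0,175]], "force": 30}}

```text
clock: 24.72
position: [0.6731, -0.1952, 0.0417]
tool_rot: [3.139, 0.0, 1.574]
force: [-1.4, 0.3, 8.5]
grip_width: 0.0387
```

Emit:
{"fn": "carry_out", "kwargs": {"targets": [[0,0,0,0,0,0,175],[0,0,0,0,0,0,175],[0,0,-10,0,0,0,175],[0,0,-20,0,0,0,175],[0,0,0,0,0,0,175]]}}

```text
clock: 25.13
position: [0.6739, -0.1958, 0.0743]
tool_rot: [3.137, 0.001, 1.573]
force: [0.5, 0.0, 0.2]
grip_width: 0.0389
```

Emit:
{"fn": "carry_out", "kwargs": {"targets": [[0,0,-22,0,0,0,175],[0,0,-22,0,0,0,175],[13.6,-11.9,0,0,0,0,175],[27.2,-23.7,0,0,0,0,175],[27.2,-23.7,0,0,0,0,175]]}}

```text
clock: 25.55
position: [0.6121, -0.1273, 0.1148]
tool_rot: [3.14, 0.0, 1.572]
force: [1.2, 1.3, -1.5]
grip_width: 0.0386
```

Emit:
{"fn": "carry_out", "kwargs": {"targets": [[27.2,-23.7,0,0,0,0,175],[27.2,-23.7,0,0,0,0,175],[27.2,-23.7,0,0,0,0,175],[27.2,-23.7,0,0,0,0,175],[13.6,-11.9,0,0,0,0,175]]}}

```text
clock: 25.97
position: [0.5033, -0.0021, 0.1145]
tool_rot: [-3.141, -0.002, 1.576]
force: [0.6, 0.7, -0.6]
grip_width: 0.0389
```

Emit:
{"fn": "carry_out", "kwargs": {"targets": [[0,0,0,0,0,0,175],[0,0,0,0,0,0,175],[0,0,0,0,0,0,175]]}}

```text
clock: 26.22
position: [0.5065, -0.0055, 0.1145]
tool_rot: [3.14, -0.0, 1.573]
force: [0.2, -0.0, -0.1]
grip_width: 0.0387
```

Run:
```python
from h import *
from workcell import bot
f=wristshot(bot,'w15')
```

```text
[ 0.5065 -0.0055  0.1145] [ 3.14  -0.     1.573] 26.2167
```

View pics/w15.png

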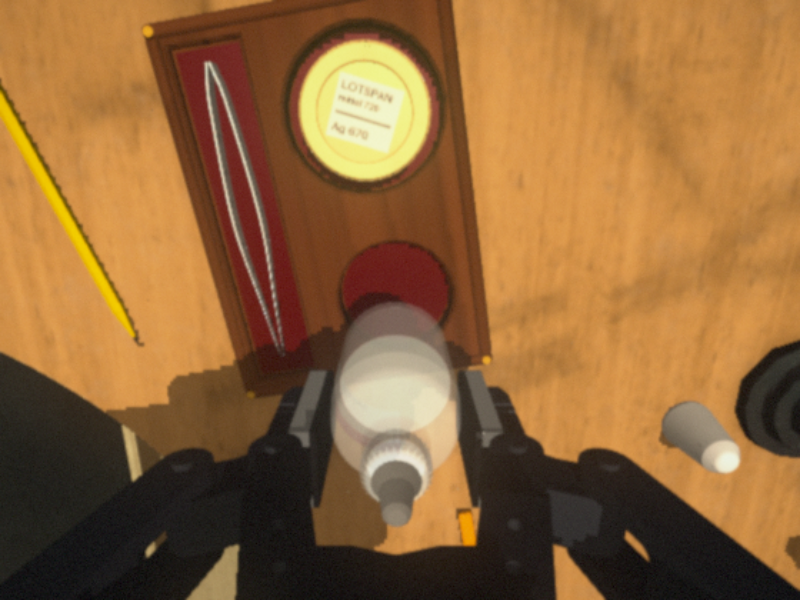

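Bottle is held upright and aligned with its well (column ~396). Tin and tweezers are seated. Lower it.

Emit:
{"fn": "carry_out", "kwargs": {"targets": [[0.5,0,25,0,0,0,175],[0,0,20,0,0,0,175],[0,0,12,0,0,0,175],[0,0,6,0,0,0,175],[0,0,0,0,0,0,175]]}}

```text
clock: 26.68
position: [0.5054, -0.0055, 0.0498]
tool_rot: [-3.14, 0.0, 1.572]
force: [-0.1, 0.1, -0.8]
grip_width: 0.0389
```

Emit:
{"fn": "carry_out", "kwargs": {"targets": [[0,0,2,0,0,0,175],[0,0,2,0,0,0,175],[0,0,0,0,0,0,175]]}}

```text
clock: 26.93
position: [0.506, -0.0047, 0.0472]
tool_rot: [3.141, -0.0, 1.574]
force: [-0.2, 0.3, -0.7]
grip_width: 0.0388
```

Emit:
{"fn": "carry_out", "kwargs": {"targets": [[0,0,0.5,0,0,0,130],[0,0,0,0,0,0,120],[0,0,0,0,0,0,100],[0,0,0,0,0,0,90],[0,0,0,0,0,0,90]]}}

```text
clock: 27.35
position: [0.5057, -0.0046, 0.0464]
tool_rot: [3.141, -0.0, 1.574]
force: [0.7, 0.3, -0.4]
grip_width: 0.0554
```

Emit:
{"fn": "carry_out", "kwargs": {"targets": [[0,0,-15,0,0,0,90],[0,0,-35,0,0,0,90],[0,0,-40,0,0,0,90],[0,0,-40,0,0,0,90],[0,0,-20,0,0,0,90]]}}

```text
clock: 27.77
position: [0.5066, -0.0049, 0.2004]
tool_rot: [3.138, -0.001, 1.573]
force: [1.1, 1.0, 0.3]
grip_width: 0.0554
```

Emit:
{"fn": "carry_out", "kwargs": {"targets": [[35,-5,-20,0,0,0,90],[35,-5,-10,0,0,0,90],[35,0,0,0,0,0,90],[35,0,0,0,0,0,90],[35,0,0,0,0,0,90]]}}

```text
clock: 28.18
position: [0.4948, 0.1722, 0.2268]
tool_rot: [3.141, -0.001, 1.574]
force: [0.2, 0.1, 1.0]
grip_width: 0.0553
```

Emit:
{"fn": "carry_out", "kwargs": {"targets": [[35,-20,0,0,0,0,90],[35,-20,0,0,0,0,90],[35,-20,0,0,0,0,90],[35,-20,0,0,0,0,90],[35,-20,0,0,0,0,90]]}}

```text
clock: 28.6
position: [0.3933, 0.3465, 0.2265]
tool_rot: [3.142, -0.0, 1.574]
force: [0.7, -0.3, 1.1]
grip_width: 0.0552
```

Emit:
{"fn": "carry_out", "kwargs": {"targets": [[35,0,0,0,0,0,90],[35,0,0,0,0,0,90],[35,0,0,0,0,0,90],[0,0,0,0,0,0,90],[0,0,0,0,0,0,90]]}}

```text
clock: 29.02
position: [0.3936, 0.4514, 0.2256]
tool_rot: [-3.141, 0.001, 1.576]
force: [0.2, -1.4, 0.3]
grip_width: 0.0554
```

Run:
```python
from h import *
from workcell import bot
f=bot.grab_frame('top');P=cloud(f);P[f['z_map']==0]=9
f0=pickle.load(open('top.pkl','rb'));P0=cloud(f0);P0[f0['z_map']==0]=9
print('bottle body');comp(P,(.47,.55,-.04,.035),(.05,.085));print('nozzle');comp(P,(.47,.55,-.04,.035),(.085,.12))
print('tin');comp(P,(.45,.54,.04,.13),(.027,.04))
print('jar');comp(P,(.40,.51,.23,.34),(.045,.065))
print('felt');comp(P,(.36,.42,.21,.35),(.0235,.035))
for b,z in[((.64,.70,.19,.245),(.028,.045)),((.65,.70,-.11,-.06),(.015,.06))]:
    for p in(P0,P):comp(p,b,z)
d=np.abs(f['color'].astype(int)-f0['color']).max(2)[195:225,355:425];print('orange region diff',d.max(),d.mean())
cv2.imwrite('pics/fin.png',cv2.resize(f['color'][100:320,90:430,::-1],(800,518),interpolation=cv2.INTER_CUBIC))
print(bot.observe()['clock'])
```

```text
bottle body
227 [505.5  -4.7] [39.3 38.9] 43.5 z 0.0679
nozzle
45 [505.9  -4.6] [13.2 15.3] 2.1 z 0.09
tin
485 [493.7  84.9] [55.1 55.4] 68.4 z 0.0339
jar
461 [454.9 282.8] [51.9 51.9] 14.7 z 0.0566
felt
398 [392.1 279.4] [ 57.  138.7] 1.1 z 0.0275
268 [669.9 217.6] [43.  42.4] 86.2 z 0.036
267 [670.1 217.9] [41.8 42.1] 0.7 z 0.0361
101 [676.9 -84.5] [21.5 23.3] 12.6 z 0.0352
103 [676.3 -84.1] [20.8 25.9] 0.5 z 0.035
orange region diff 4 3.000952380952381
29.0667
```

View pics/fin.png

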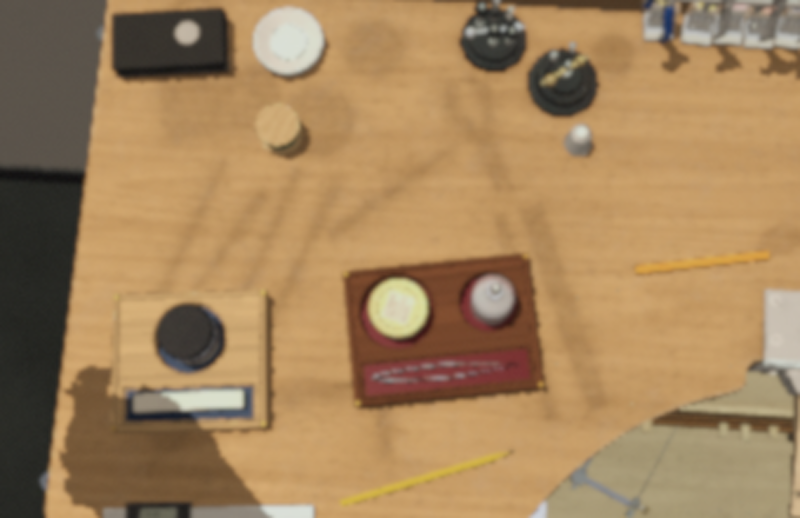

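The final view shows all five items in their places: jar (190,337), felt (188,402), tin (398,308), bottle (492,300) and tweezers (445,370). The spool, cone and orange stick have not moved. Handing in.

```bash
python3 -c "
from workcell import bot
print(bot.job_done(), bot.observe()['clock'])"
```

```text
the job is handed in; nothing more can be done
the job is handed in; nothing more can be done
```

Both kits are made up and the job is handed in. The clock read about 29 s of the 118 s allowed; the hand-in reported no verdict.

I moved the tweezers, felt stick, jar, tin and bottle, in that order, one grasp each with no retries. The arm was clear of everything at the end.

| Item | Last check |
|---|---|
| Tin | About 1–2 mm from its well's centre; top at 33 mm, as expected |
| Jar | About 2–3 mm from its well's centre; top at 56 mm (55 mm expected) |
| Bottle | About 2–3 mm from its well's centre; upright, with the nozzle centred over the body |
| Felt stick | About 1–2 mm from its trough's centre; parallel; top at 26.5 mm (26 mm expected) |
| Tweezers | In the trough, centred and parallel by picture only; seating height not measured |
| Spool and cone | Moved less than 1 mm |
| Orange stick | Picture region unchanged |

- **Camera disagreement:** The top camera reads heights about 1–2 mm high, and its tray positions differ from the wrist camera's by about 2 mm. Both are within the calibration.
- **Bottle seating:** I judged this from the release height (about 1 mm above the well floor) and the final view.
- **Failed reading:** The final top-view outline for the felt stick was spoiled by nearby surfaces, so I relied on the wrist measurement taken after placing it.

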